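# Make up two project kits in the school workshop

### The arm

A 7-joint arm with a two-finger parallel gripper is mounted at the origin on the work surface. World frame = base frame: x ahead of the robot, y to its left, z up, the work surface at z = 0. Lengths are in m, angles in rad, forces in N, time in s.
With the tool pointing down it reaches from about 0.4 to 0.85 m from the base axis. Payload 4.5 kg.
Tool frame: the origin (TCP) lies at the very end of the fingers, on their centre line; the grasp point (between the pads) lies 19 mm behind it (bot.tcp_to_grasp is the z of the grasp point in the tool frame, in m); z points along the fingers, y is the line along which they close (so a half turn about z gives the same grasp; the last joint's range is limited). The gripper opens to 85 mm and grips with 20 to 120 N. Pads are 22 mm wide; open, the fingers measure 114 mm over their backs; the gripper's body (76 mm by 85 mm) begins 54 mm behind the grasp point. The pads swing forward as they close: fully open they stand 13 mm farther back than shut.
Start: joints at [-1.074, 0.689, -0.195, 1.565, 0.157, 0.902, -0.215], TCP at [0.279, 0.559, 0.231] pointing down, gripper open.
Joint ranges: [-3.01, 3.01], [-0.46, 2.08], [-1.47, 1.51], [0.13, 2.56], [-1, 4.14], [0.04, 2.09], [-2.66, 2.66]. Speed limits (rad/s): [2.57, 2.57, 3.14, 3.14, 3.14, 3.14, 3.14].

### API

Orientations are given as a 3x3 rotation matrix whose columns are the frame's x, y, z axes.
In Python, from bench import bot, vision, order, finder gives the robot as it stands. The module is installed in compiled form; this text tells all that it offers.
- The arm moves only by the tool move_arm, never from a script. Its argument "rows" is a list that holds one entry, the list of rows, each a list of 7 numbers: the shift along the tool's x, y, z in m, then the turn, a rotation vector about the tool's x, y, z in degrees, then the closure in counts, from 0 (fully open) to 255 (shut). A call has exactly 8 rows; each row shifts and turns the commanded pose from where the row before left it, along the tool's axes as they then stand; what a row does not reach is not made up. A row lasts 1/10 s, in which the tool goes at most 50 mm and 8.59 degrees, less where a joint would pass 70% of its speed; a pose out of reach is approached as far as the arm can. A call with a gripper value outside its range is refused whole. The fingers move at their own pace and stop on an object; the grip force is fixed at half the most. Time passes only in rows, so rows that do not move let the fingers close, or fill a call up. It gives the time, the measured TCP pose, the force, the opening and the grip force at its end, in the units of the state.
- bot.get_state(): the state, without advancing time (a new reading comes with each control period).
- vision.snapshot(name): name is "scene" or "top" or "wrist"; returns a dict with "pixels" (420x560x3 uint8, red, green, blue), "fx", "fy", "cx", "cy" (pixels), "view" (4x4, takes a point from world to camera coordinates). Camera axes: x right, y up, looking along -z (the intrinsics and any distortion apply to the point x, -y, -z); pixel columns grow to the right and rows downward; lengths in m; the calibration is good to about 2 mm. A picture is of the moment at which its call begins. There is no depth.
- order.finish_job(): hands the job in; it is judged then, once.
Trained networks look in a picture, given as the dict that the camera call returned (one of the last four; its "shot" number tells which), for a name from the list of things; names that differ only in an ending like _2 or _b are one class to them, and where a whole thing is asked for, a point or a joint stands for the part that bears it (a point fixed in the world has none). Each returns a list of dicts, best first, with "confidence" (0 to 1); they miss things now and then, are a little off and sometimes report something else, mostly with a low value. They report only what shows in the picture. A call takes as long as a camera call. They do not tell look-alikes from the thing itself.
- finder.regions_of(picture, target): "region" (420x560 bool, what is visible of it) and "extent" ([centre column, centre row, width, height] in pixels, round what is visible of it).
The state is a dict: "time_s": time; "joint_pos": joint angles; "qvel": joint speeds; "effort": joint torques, N m; "tcp_pos": TCP position; "tool_rot": TCP orientation; "force": force on the tool from outside, world axes, zero at the start; "torque": the same for the moment, N m; "width": finger opening in m; "gripper_force": force on a finger pad.
Only numpy, scipy, OpenCV 4.12 (cv2) and the standard library are available. Lean on these libraries where they do the work, as an engineer would, in place of code of your own. Each camera call takes 0.05 s, during which the arm holds its last target. There are 200 camera calls.

### The job

Make up the blue tray's kit first: stand the round pine blank in its middle bay, and the brass bush and the red knob in its two end bays, one in each, whichever way round. When it is complete, make up the green tray's kit: the dark hardwood block in the middle bay and the aluminium channel in either end bay. Everything is to stand upright, flat on the floor of its bay; leave the grey plastic blank, the glue bottle and the safety goggles where they are.

Things in the scene. Friction and masses are not known exactly. Their poses are not given: they have to be found in the camera images.
- blue_tray: Blue kit tray, fixed, 104 x 256 mm, 12 mm high, three equal bays in a row along its long axis, which runs roughly left to right; left or right of the other tray. Origin: centre of its underside; y along the row, x across, z up. Floor, rim and dividers 4 mm thick; rim and dividers stand 8 mm above the floor. Bays 96 mm (x) by 80 mm (y) inside, centres at y = -84, 0, +84 mm.
- green_tray: Green kit tray, fixed, 104 x 256 mm, 12 mm high, three equal bays in a row along its long axis, which runs roughly left to right; left or right of the other tray. Origin: centre of its underside; y along the row, x across, z up. Floor, rim and dividers 4 mm thick; rim and dividers stand 8 mm above the floor. Bays 96 mm (x) by 80 mm (y) inside, centres at y = -84, 0, +84 mm.
- pine_center (a point): Centre (20 mm above its underside) of a pale pine round blank, an upright solid cylinder 56 mm in diameter and 40 mm tall, with a dark centre mark on top. Loose, about 0.06 kg; z is up.
- bush_center (a point): Centre (20 mm above its underside) of a brass bush, an upright ring 44 mm in outer diameter, 20 mm bore, 40 mm tall. Loose, about 0.35 kg; z is up.
- knob_center (a point): Centre (20 mm above its underside) of a red plastic machine knob, upright, 40 mm tall: a round head 42 mm in diameter from 20 to 38 mm above its underside (take it there), a 28 mm neck below it and a foot 40 mm in diameter and 8 mm high. Loose, about 0.05 kg; z is up.
- block_center (a point): Centre (20 mm above its underside) of a dark hardwood block lying flat, 60 mm along its x, 36 mm along its y, 40 mm tall, with two black marks on top. Loose, about 0.07 kg; any yaw, z is up.
- channel_center (a point): Centre (20 mm above its underside) of an aluminium U channel, open side up, 60 mm along its x, 34 mm over its two walls along its y, 40 mm tall; walls and floor 4 mm thick. It can be taken over both walls. Loose, about 0.07 kg; any yaw, z is up.
- spare: Grey plastic round blank, 56 mm in diameter and 40 mm tall, standing among the stock; it belongs to no kit and stays where it is. Origin: centre of its underside.
- glue: White glue bottle with an orange cap, 56 mm in diameter and 130 mm tall, standing loose beside the work on the robot's left; stays where it is. Origin: centre of its underside.
- goggles: Clear safety goggles with blue frame and arms, about 130 x 145 mm and 50 mm tall, lying loose beside the work on the robot's right; stay where they are. Origin: middle of their outline, on the bench.
There are look-alikes about, which are no part of the job. What is shaped like the part that bears pine_center but purple is not meant.

How it is judged:
By the outcome, as a careful person would: the job done as asked, in the order asked, and still so for the second after the job is handed in, with the robot touching nothing.
It also fails if it takes over 112 s, if anything falls off the work surface, if the arm or the gripper's body presses on something with over 40 N, if the wrist force passes 120 N, or if a joint passes its speed limit or range.

## Working session

There is one attempt and no reset: what is moved stays moved. The work goes in short steps, Python scripts to look and compute and a tool call to move; the robot and the scene stay as the last step left them, time stands still between calls to the robot, and variables do not carry over. Pictures are saved under pics/ and viewed, at most 17 in all, crops included, and the job is handed in when it is done.

Besides the shell and the picture viewer there is one more tool, called after "Call:" as name([rows], argument=value, ...), one row to a line, values as JSON. move_arm: Moves the arm, as the interface text tells. Its arguments: {"type":"object","properties":{"rows":{"type":"array","items":{"type":"array","items":{"type":"array","items":{"type":"number"}}}}},"required":["rows"]}

```bash
mkdir -p pics; ls
cat > h.py <<'E'
import numpy as np, cv2
from bench import bot, vision, order, finder
def snap(n, f=None):
    p=vision.snapshot(n)
    if f: cv2.imwrite('pics/'+f, cv2.cvtColor(p['pixels'],cv2.COLOR_RGB2BGR))
    return p
def unproj(p,u,v,z):
    V=np.array(p['view']); R=V[:3,:3]; t=V[:3,3]
    d=R.T@np.array([(u-p['cx'])/p['fx'],-(v-p['cy'])/p['fy'],-1.])
    o=-R.T@t
    return (o+d*(z-o[2])/d[2])
def proj(p,X):
    V=np.array(p['view']); c=V[:3,:3]@np.array(X)+V[:3,3]
    return p['cx']+p['fx']*c[0]/-c[2], p['cy']+p['fy']*-c[1]/-c[2]
E
python3 - <<'E'
from h import *
p=snap('top','top1.png'); 
print({k:(v if k!='pixels' else 0) for k,v in p.items()})
for n in ['blue_tray','green_tray','pine_center','bush_center','knob_center','block_center','channel_center','spare','glue','goggles']:
    for r in finder.regions_of(p,n)[:3]:
        e=r['extent']; print(n,round(r['confidence'],2),np.round(e,1),np.round(unproj(p,e[0],e[1],.04),3))
q=snap('scene','scene1.png'); print(q['view'])
s=bot.get_state(); print(s['tcp_pos'],s['tool_rot'],s['width'],s['time_s'],bot.tcp_to_grasp)
E
```

```text
pics
{'pixels': 0, 'fx': 394.3288024159144, 'fy': 394.3288024159144, 'cx': 281.8709163107441, 'cy': 208.59803197488097, 'view': array([[-0.00566251, -0.99992464, -0.01089265, -0.01487403],
       [ 0.99720206, -0.00645837,  0.07447375, -0.47491471],
       [-0.07453849, -0.01044047,  0.99716348, -1.24213574],
       [ 0.        ,  0.        ,  0.        ,  1.        ]]), 'shot': 1}
blue_tray 0.79 [328.3 163.4  80.8  37.8] [ 0.615 -0.166  0.04 ]
blue_tray 0.74 [430.8 178.   50.6  41.8] [ 0.567 -0.487  0.04 ]
blue_tray 0.29 [134.  197.1  28.2  18.9] [0.513 0.449 0.04 ]
green_tray 0.57 [232.1 178.9  85.9  39.9] [0.568 0.139 0.04 ]
pine_center 0.65 [331.1 225.4  23.4  21.3] [ 0.42  -0.171  0.04 ]
pine_center 0.62 [355.6 203.1  17.9  15.8] [ 0.489 -0.249  0.04 ]
pine_center 0.55 [319.2 255.   16.5  18.2] [ 0.328 -0.133  0.04 ]
bush_center 0.63 [183.4 247.3  16.1  19. ] [0.354 0.29  0.04 ]
knob_center 0.66 [257.4 222.6  19.5  10.9] [0.43  0.059 0.04 ]
block_center 0.74 [297.6 223.9  17.3  12.9] [ 0.425 -0.067  0.04 ]
channel_center 0.53 [215.8 231.2  13.3  21. ] [0.404 0.189 0.04 ]
spare 0.56 [372.  243.8  18.6  17.6] [ 0.362 -0.298  0.04 ]
spare 0.47 [330.6 225.9  20.1  20.1] [ 0.418 -0.17   0.04 ]
glue 0.84 [131.9 198.   27.8  24.6] [0.51  0.455 0.04 ]
goggles 0.84 [430.1 174.6  49.1  42.4] [ 0.577 -0.485  0.04 ]
[[-0.8221833   0.56915258  0.00894225  0.42105786]
 [-0.4650997  -0.68076235  0.56590184  0.18994133]
 [ 0.32817204  0.461116    0.82442413 -1.43485301]
 [ 0.          0.          0.          1.        ]]
[0.27902822 0.55928256 0.23133186] [[-8.94811953e-01  4.46443242e-01  2.29249241e-05]
 [ 4.46443242e-01  8.94811948e-01  9.74421643e-05]
 [ 2.29888998e-05  9.74270908e-05 -9.99999995e-01]] 0.08490610395750939 0.6 -0.0187
```

Run:
```python
import cv2
a=cv2.imread('pics/top1.png')[120:290,90:470]
cv2.imwrite('pics/top1c.png',cv2.resize(a,None,fx=2.1,fy=2.1,interpolation=cv2.INTER_CUBIC))
```

```text
(no output)
```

View pics/top1c.png

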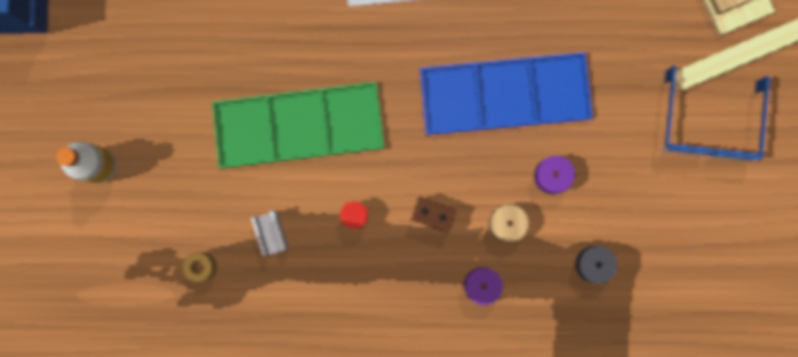

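View pics/scene1.png

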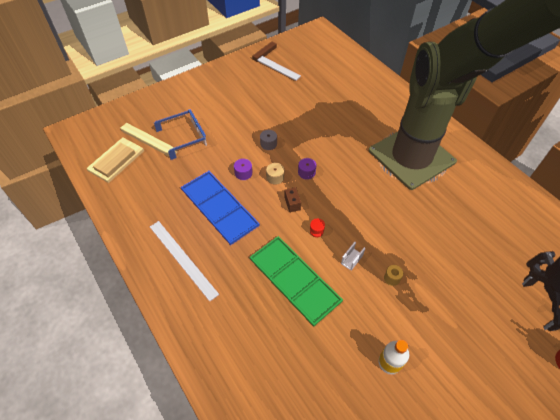

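The top view shows blue tray right (centre ~(328,163)), green tray left (~(232,179)), and the row of bush, channel, red knob, block and pine; the purple discs are decoys and the grey blank is at ~(372,244). I'll refine with the wrist camera.

```bash
cat >> h.py <<'E'
from scipy.spatial.transform import Rotation as Ro
def toolR(deg):  # tool down, closing axis y at deg from world x
    a=np.radians(deg); y=np.array([np.cos(a),np.sin(a),0]); z=np.array([0,0,-1.]); return np.column_stack([np.cross(y,z),y,z])
def plan(xyz,deg,n,g,s=None):
    s=s or bot.get_state(); R=np.array(s['tool_rot']); p=np.array(s['tcp_pos'])
    T=toolR(deg); w=Ro.from_matrix(R.T@T).as_rotvec(degrees=True)
    dp=(np.array(xyz)-p)/n; wr=np.round(w/n,2); rows=[]; 
    for i in range(n):
        rows.append([*(float(x) for x in np.round(R.T@dp,4)),*(float(x) for x in wr),g])
        R=R@Ro.from_rotvec(wr,degrees=True).as_matrix()
    print('max step',np.linalg.norm(dp),'turn',np.linalg.norm(wr)); 
    for r in rows: print(r)
E
python3 - <<'E'
from h import *
p=snap('wrist'); V=np.array(p['view']); s=bot.get_state()
T=np.eye(4);T[:3,:3]=s['tool_rot'];T[:3,3]=s['tcp_pos']
print(np.round(np.linalg.inv(T)@np.linalg.inv(V),3),p['fx'],p['cx'],p['cy'])
plan([.40,.05,.36],6,16,0)
E
```

```text
[[-0.001  0.955  0.297  0.076]
 [ 1.     0.001 -0.    -0.001]
 [-0.     0.297 -0.955 -0.142]
 [ 0.     0.     0.     1.   ]] 344.8757878716967 281.0788187252208 215.91206009960732
max step 0.03369078455270657 turn 3.59
[-0.021, -0.0251, -0.008, 0.0, -0.0, 3.59, 0]
[-0.0225, -0.0237, -0.008, 0.0, -0.0, 3.59, 0]
[-0.0239, -0.0223, -0.008, 0.0, -0.0, 3.59, 0]
[-0.0253, -0.0207, -0.008, 0.0, -0.0, 3.59, 0]
[-0.0265, -0.0191, -0.008, 0.0, -0.0, 3.59, 0]
[-0.0277, -0.0174, -0.008, 0.0, -0.0, 3.59, 0]
[-0.0287, -0.0157, -0.008, 0.0, -0.0, 3.59, 0]
[-0.0297, -0.0138, -0.008, 0.0, -0.0, 3.59, 0]
[-0.0305, -0.0119, -0.008, 0.0, -0.0, 3.59, 0]
[-0.0311, -0.01, -0.008, 0.0, -0.0, 3.59, 0]
[-0.0317, -0.008, -0.008, 0.0, -0.0, 3.59, 0]
[-0.0322, -0.006, -0.008, 0.0, -0.0, 3.59, 0]
[-0.0325, -0.004, -0.008, 0.0, -0.0, 3.59, 0]
[-0.0327, -0.002, -0.008, 0.0, -0.0, 3.59, 0]
[-0.0327, 0.0001, -0.008, 0.0, -0.0, 3.59, 0]
[-0.0326, 0.0021, -0.008, 0.0, -0.0, 3.59, 0]
```

Call:
move_arm([
  [[-0.021,-0.025,-0.008,0,0,3.6,0],[-0.0225,-0.0235,-0.008,0,0,3.6,0],[-0.024,-0.022,-0.008,0,0,3.6,0],[-0.025,-0.021,-0.008,0,0,3.6,0],[-0.0265,-0.019,-0.008,0,0,3.6,0],[-0.0275,-0.0175,-0.008,0,0,3.6,0],[-0.0285,-0.0155,-0.008,0,0,3.6,0],[-0.0295,-0.014,-0.008,0,0,3.6,0]],
])

```text
time_s: 1.45
tcp_pos: [0.3392, 0.3044, 0.2958]
tool_rot: [[-0.567, 0.824, 0.0], [0.824, 0.567, 0.001], [0.0, 0.001, -1.0]]
force: [0.1, -0.6, 0.6]
width: 0.0852
gripper_force: 0.0
```

Call:
move_arm([
  [[-0.0305,-0.012,-0.008,0,0,3.6,0],[-0.031,-0.01,-0.008,0,0,3.6,0],[-0.0315,-0.008,-0.008,0,0,3.6,0],[-0.032,-0.006,-0.008,0,0,3.6,0],[-0.0325,-0.004,-0.008,0,0,3.6,0],[-0.0325,-0.002,-0.008,0,0,3.6,0],[-0.0325,0,-0.008,0,0,3.6,0],[-0.0325,0.002,-0.008,0,0,3.5,0]],
])

```text
time_s: 2.25
tcp_pos: [0.3985, 0.0504, 0.3599]
tool_rot: [[-0.102, 0.995, 0.001], [0.995, 0.102, 0.0], [0.0, 0.001, -1.0]]
force: [-0.2, 1.0, -0.0]
width: 0.0854
gripper_force: 0.0
```

Run:
```python
from h import *
p=snap('wrist','w1.png'); s=bot.get_state(); print(s['tcp_pos'],np.round(s['tool_rot'],3),s['time_s'],np.abs(s['qvel']).max())
np.savez('w1.npz',**{k:v for k,v in p.items()})
for n in ['blue_tray','green_tray','pine_center','bush_center','knob_center','block_center','channel_center','spare']:
    for r in finder.regions_of(p,n)[:3]:
        e=r['extent']; print(n,round(r['confidence'],2),np.round(e,1),np.round(unproj(p,e[0],e[1],.04),3))
```

```text
[0.40018254 0.04463212 0.36109083] [[-0.092  0.996  0.004]
 [ 0.996  0.092 -0.003]
 [-0.003  0.004 -1.   ]] 2.3 0.056303315298846864
blue_tray 0.59 [404.2 309.4  80.3 143.5] [ 0.608 -0.148  0.04 ]
green_tray 0.93 [419.1 102.2  98.  199.5] [0.565 0.151 0.04 ]
pine_center 0.83 [322.2 348.2  36.7  39. ] [ 0.493 -0.23   0.04 ]
pine_center 0.72 [235.8 366.3  37.5  33.2] [ 0.358 -0.279  0.04 ]
pine_center 0.64 [278.5 308.5  34.2  42.7] [ 0.417 -0.165  0.04 ]
knob_center 0.97 [305.6 166.2  34.7  30.5] [0.431 0.055 0.04 ]
block_center 0.7 [296.4 242.2  42.   46.9] [ 0.431 -0.055  0.04 ]
channel_center 0.96 [298.6  60.8  51.9  40.2] [0.407 0.184 0.04 ]
spare 0.79 [233.7 366.3  32.8  33.6] [ 0.355 -0.279  0.04 ]
```

View pics/w1.png

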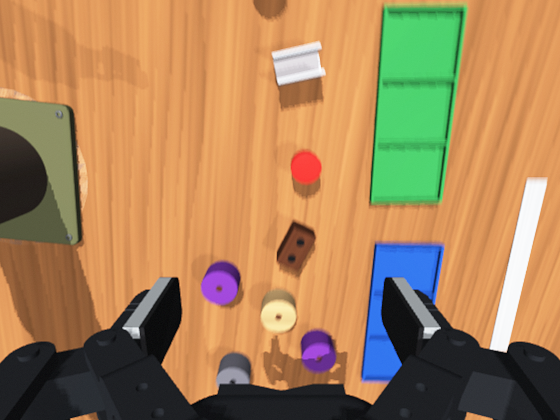

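The wrist view shows the knob at (306,167), block at (296,247), pine with centre mark at (279,317), channel at (298,63), the green tray whole and the blue tray partly behind the finger; purple discs at (221,283) and (318,350).

Run:
```python
from h import *
w=dict(np.load('w1.npz')); t=snap('top')
def rect(p,m,z,name):
    m=cv2.morphologyEx(m.astype(np.uint8),cv2.MORPH_OPEN,np.ones((3,3)))
    n,l,st,c=cv2.connectedComponentsWithStats(m); i=1+np.argmax(st[1:,4])
    ct,_=cv2.findContours((l==i).astype(np.uint8),cv2.RETR_EXTERNAL,cv2.CHAIN_APPROX_NONE)
    P=np.array([unproj(p,u,v,z)[:2] for u,v in max(ct,key=len)[:,0].astype(float)])
    r=cv2.minAreaRect((P*1000).astype(np.float32)); print(name,np.round(r[0],1),np.round(r[1],1),round(r[2],1))
for p,nm in((w,'w'),(t,'t')):
    h=cv2.cvtColor(p['pixels'],cv2.COLOR_RGB2HSV).astype(int); H,S,Vv=h[...,0],h[...,1],h[...,2]
    rect(p,(H>50)&(H<80)&(S>110),.012,nm+' green')
    b=(H>104)&(H<121)&(S>130)&(Vv>60)
    if nm=='t': b[:, :250]=0; b[:100]=0; b[:,400:]=0
    rect(p,b,.012,nm+' blue')
    rect(p,((H<5)|(H>175))&(S>190)&(Vv>120),.035,nm+' knob')
    for n in ['pine_center','block_center','channel_center','bush_center']:
        rs=finder.regions_of(p,n) if nm=='t' else []
        for r in rs[:3]:
            g=np.array(r['region']); c=p['pixels'][g].mean(0); print(n,round(r['confidence'],2),np.round(c)); rect(p,g,.03,'  ')
for u,v,n in((279,317,'pine mark'),(291,259,'m1'),(299,237,'m2')): print(n,np.round(unproj(w,u,v,.04),4))
cs=[(273,53),(319,43),(324,74),(279,83)]
print('chan',[np.round(unproj(w,u,v,.04)[:2],3) for u,v in cs])
h=w['pixels'][225:275,270:325]; cv2.imwrite('pics/blk.png',np.hstack([cv2.resize(w['pixels'][225:275,270:325],None,fx=7,fy=7),cv2.resize(w['pixels'][38:88,266:321],None,fx=7,fy=7)])[...,::-1])
```

```text
w green [571.7 139.4] [106.  252.9] 6.3
w blue [ 616.4 -178.7] [106.  254.7] 4.7
w knob [431.6  53.2] [39.6 40.9] 5.8
t green [571.8 144.2] [101.9 252.6] 6.5
t blue [ 618.  -176.1] [100.1 251.5] 5.2
t knob [142.7 726.5] [64.7 57.8] 11.3
pine_center 0.81 [208. 171. 120.]
   [ 417.2 -173. ] [55.4 53.6] 44.4
pine_center 0.73 [135.  74. 160.]
   [ 324.3 -133.3] [56.3 56.1] 89.2
pine_center 0.67 [112.  62. 129.]
   [ 491.  -240.4] [53.4 60.8] 44.2
block_center 0.79 [104.  66.  46.]
   [431.4 -61.7] [56.8 33.9] 71.2
block_center 0.6 [181. 140.  75.]
   [356.2 289.5] [47.6 40.8] 89.7
bush_center 0.74 [ 72. 157.  85.]
   [569.4 142.8] [104.2 254.9] 6.6
bush_center 0.71 [179. 138.  74.]
   [356.2 289.5] [47.6 40.8] 89.7
pine mark [ 0.4188 -0.1803  0.04  ]
m1 [ 0.4265 -0.0816  0.04  ]
m2 [ 0.4341 -0.0464  0.04  ]
chan [array([0.374, 0.189]), array([0.429, 0.206]), array([0.44 , 0.172]), array([0.385, 0.156])]
```

View pics/blk.png

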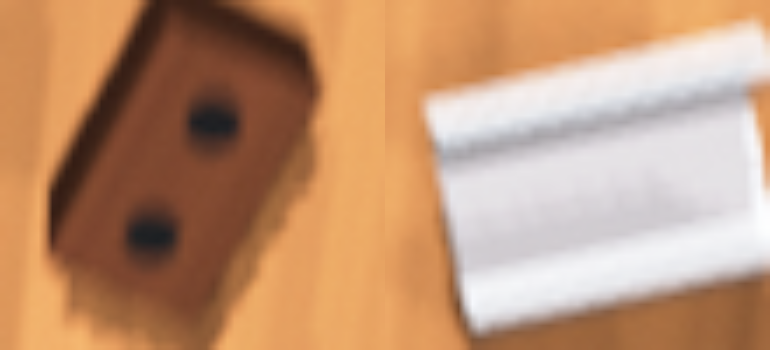

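Run:
```python
from h import *
plan([.418,-.176,.12],5,8,0)
```

```text
max step 0.04137713040865556 turn 0.13
[-0.0286, -0.0005, 0.0299, -0.0, -0.0, 0.13, 0]
[-0.0286, -0.0005, 0.0299, -0.0, -0.0, 0.13, 0]
[-0.0286, -0.0004, 0.0299, -0.0, -0.0, 0.13, 0]
[-0.0286, -0.0003, 0.0299, -0.0, -0.0, 0.13, 0]
[-0.0286, -0.0003, 0.0299, -0.0, -0.0, 0.13, 0]
[-0.0286, -0.0002, 0.0299, -0.0, -0.0, 0.13, 0]
[-0.0286, -0.0001, 0.0299, -0.0, -0.0, 0.13, 0]
[-0.0286, -0.0001, 0.0299, -0.0, -0.0, 0.13, 0]
```

Call:
move_arm([
  [[-0.032,0,0.034,0,0,0,0],[-0.033,0,0.034,0,0,0,0],[-0.033,0,0.034,0,0,0,0],[-0.033,0,0.034,0,0,0,0],[-0.033,0,0.034,0,0,0,0],[-0.033,0,0.034,0,0,0,0],[-0.032,0,0.034,0,0,0,0],[0,0,0,0,0,0,0]],
])

```text
time_s: 3.75
tcp_pos: [0.4205, -0.1804, 0.1175]
tool_rot: [[-0.097, 0.995, -0.005], [0.995, 0.097, -0.001], [-0.0, -0.005, -1.0]]
force: [-0.8, 0.2, 0.2]
width: 0.0852
gripper_force: 0.0
```

Run:
```python
from h import *
p=snap('wrist','w2.png'); s=bot.get_state(); print(s['tcp_pos'],np.round(s['tool_rot'],3))
for r in finder.regions_of(p,'pine_center')[:3]:
    e=r['extent']; print(round(r['confidence'],2),np.round(e,1),np.round(unproj(p,e[0],e[1],.04),4),p['pixels'][np.array(r['region'])].mean(0))
h=cv2.cvtColor(p['pixels'],cv2.COLOR_RGB2HSV).astype(int); m=((h[...,0]>104)&(h[...,0]<121)&(h[...,1]>130)&(h[...,2]>60))
plan([.418,-.176,.008],5,4,0)
```

```text
[ 0.42096996 -0.17799586  0.11916375] [[-0.1    0.995 -0.004]
 [ 0.995  0.1    0.   ]
 [ 0.001 -0.004 -1.   ]]
0.89 [280.4 210.6  83.3  89.2] [ 0.418  -0.1701  0.04  ] [239.9239266  221.52841618 166.6470693 ]
0.66 [360.  307.1  66.7  85.7] [ 0.4825 -0.2371  0.04  ] [134.6256011   62.38584841 176.9232883 ]
0.6 [146.3 144.1 101.2  90.7] [ 0.3302 -0.1351  0.04  ] [148.43312281  69.48842105 193.21080702]
max step 0.028122535648055808 turn 0.22226110770892868
[0.0002, -0.0009, 0.0281, -0.03, -0.01, 0.22, 0]
[0.0002, -0.0009, 0.0281, -0.03, -0.01, 0.22, 0]
[0.0002, -0.0009, 0.0281, -0.03, -0.01, 0.22, 0]
[0.0002, -0.0009, 0.0281, -0.03, -0.01, 0.22, 0]
```

View pics/w2.png

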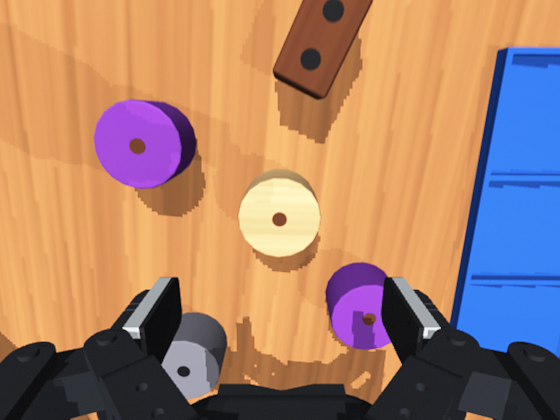

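Wrist view: pine mark at (280,219) → about (0.418,-0.176), centred between the fingers. Purple discs are clear of both fingers.

Call:
move_arm([
  [[0,-0.003,0.03,0,0,0,0],[0,0,0.03,0,0,0,0],[0,0,0.03,0,0,0,0],[0,0,0.02,0,0,0,0],[0,0,0,0,0,0,0],[0,0,0,0,0,0,255],[0,0,0,0,0,0,255],[0,0,0,0,0,0,255]],
])

```text
time_s: 4.65
tcp_pos: [0.4231, -0.1774, 0.0158]
tool_rot: [[-0.105, 0.994, -0.003], [0.994, 0.105, 0.002], [0.002, -0.003, -1.0]]
force: [-0.1, 1.8, 8.8]
width: 0.0543
gripper_force: 61.9
```

Call:
move_arm([
  [[0,0,0,0,0,0,255],[0,0,0,0,0,0,255],[0,0,0,0,0,0,255],[0,0,-0.03,0,0,0,255],[0,0,-0.03,0,0,0,255],[0,0,-0.02,0,0,0,255],[0,0,0,0,0,0,255],[0,0,0,0,0,0,255]],
])

```text
time_s: 5.45
tcp_pos: [0.4233, -0.1779, 0.0948]
tool_rot: [[-0.105, 0.995, -0.004], [0.995, 0.105, 0.002], [0.002, -0.004, -1.0]]
force: [-0.5, 0.5, -1.5]
width: 0.0541
gripper_force: 63.4
```

Run:
```python
from h import *
s=bot.get_state(); print(s['tcp_pos'],np.round(s['tool_rot'],3),s['width'],s['gripper_force'])
plan([.617,-.177,.09],5,6,255)
```

```text
[ 0.4232837  -0.17787455  0.09484646] [[-0.105  0.995 -0.004]
 [ 0.995  0.105  0.002]
 [ 0.002 -0.004 -1.   ]] 0.05414608645823172 63.41511011123657
max step 0.032296481578414596 turn 0.17378147196982768
[-0.0032, 0.0321, 0.0007, -0.03, -0.02, 0.17, 255]
[-0.0031, 0.0321, 0.0007, -0.03, -0.02, 0.17, 255]
[-0.003, 0.0321, 0.0007, -0.03, -0.02, 0.17, 255]
[-0.0029, 0.0322, 0.0007, -0.03, -0.02, 0.17, 255]
[-0.0028, 0.0322, 0.0008, -0.03, -0.02, 0.17, 255]
[-0.0028, 0.0322, 0.0008, -0.03, -0.02, 0.17, 255]
```

Call:
move_arm([
  [[-0.003,0.032,0,0,0,0.2,255],[-0.003,0.032,0,0,0,0.2,255],[-0.003,0.032,0,0,0,0.2,255],[-0.003,0.032,0,0,0,0.2,255],[-0.003,0.032,0,0,0,0.2,255],[-0.003,0.032,0,0,0,0,255],[0,0,0,0,0,0,255],[0,0,0,0,0,0,255]],
])

```text
time_s: 6.25
tcp_pos: [0.6148, -0.1768, 0.0913]
tool_rot: [[-0.088, 0.996, -0.008], [0.996, 0.088, 0.003], [0.004, -0.008, -1.0]]
force: [-1.0, 0.5, -0.4]
width: 0.0541
gripper_force: 63.5
```

Run:
```python
from h import *
p=snap('wrist','w3.png'); s=bot.get_state(); print(s['tcp_pos'],s['width'],s['gripper_force'],s['force'])
plan([.617,-.177,.021],5,4,255)
```

```text
[ 0.61386457 -0.17729357  0.09147801] 0.05459702729249899 63.49914193153381 [0.26630376 0.35442668 0.87884592]
max step 0.01763708212892029 turn 0.14352700094407325
[-0.0001, 0.0009, 0.0176, -0.13, -0.06, -0.01, 255]
[-0.0, 0.0009, 0.0176, -0.13, -0.06, -0.01, 255]
[-0.0, 0.0009, 0.0176, -0.13, -0.06, -0.01, 255]
[-0.0, 0.0008, 0.0176, -0.13, -0.06, -0.01, 255]
```

View pics/w3.png

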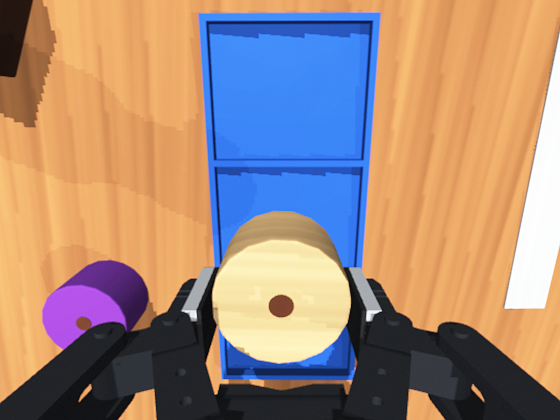

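The pine is held upright above the middle bay; tray end edge at row ~14, first divider at row ~162.

Run:
```python
from h import *
p=snap('wrist')
for uv in((200,14),(380,14),(211,163),(371,162)): print(uv,np.round(unproj(p,*uv,.012),4))
s=bot.get_state(); print(s['tcp_pos'])
```

```text
(200, 14) [ 0.5555 -0.0548  0.012 ]
(380, 14) [ 0.6578 -0.0462  0.012 ]
(211, 163) [ 0.564  -0.1394  0.012 ]
(371, 162) [ 0.6663 -0.1298  0.012 ]
[ 0.61358888 -0.17754099  0.09175676]
```

Call:
move_arm([
  [[0,0.004,0.02,0,0,0,255],[0,0,0.02,0,0,0,255],[0,0,0.016,0,0,0,255],[0,0,0.01,0,0,0,255],[0,0,0.004,0,0,0,255],[0,0,0,0,0,0,255],[0,0,0,0,0,0,255],[0,0,0,0,0,0,255]],
])

```text
time_s: 7.15
tcp_pos: [0.6199, -0.1771, 0.0236]
tool_rot: [[-0.087, 0.996, -0.004], [0.996, 0.087, 0.002], [0.003, -0.004, -1.0]]
force: [-0.6, 0.1, -0.3]
width: 0.0543
gripper_force: 63.5
```

Call:
move_arm([
  [[0,0,0.002,0,0,0,255],[0,0,0.002,0,0,0,255],[0,0,0,0,0,0,255],[0,0,0,0,0,0,255],[0,0,0,0,0,0,255],[0,0,0,0,0,0,255],[0,0,0,0,0,0,255],[0,0,0,0,0,0,255]],
])

```text
time_s: 7.95
tcp_pos: [0.6197, -0.177, 0.02]
tool_rot: [[-0.087, 0.996, -0.005], [0.996, 0.087, 0.002], [0.003, -0.005, -1.0]]
force: [-1.6, 1.2, 7.3]
width: 0.0541
gripper_force: 64.1
```

Call:
move_arm([
  [[0,0,-0.0005,0,0,0,100],[0,0,0,0,0,0,0],[0,0,0,0,0,0,0],[0,0,0,0,0,0,0],[0,0,-0.01,0,0,0,0],[0,0,-0.02,0,0,0,0],[0,0,-0.035,0,0,0,0],[0,0,-0.035,0,0,0,0]],
])

```text
time_s: 8.75
tcp_pos: [0.6194, -0.1771, 0.1205]
tool_rot: [[-0.087, 0.996, -0.007], [0.996, 0.087, 0.003], [0.003, -0.007, -1.0]]
force: [0.8, 0.6, -0.6]
width: 0.0854
gripper_force: 0.0
```

Run:
```python
from h import *
p=snap('wrist'); s=bot.get_state(); print(s['tcp_pos'],s['width'],s['force'])
for r in finder.regions_of(p,'pine_center')[:3]:
    e=r['extent']; print(round(r['confidence'],2),np.round(e,1),np.round(unproj(p,e[0],e[1],.035),4),p['pixels'][np.array(r['region'])].mean(0))
plan([.4316,.0535,.115],5,8,0)
```

```text
[ 0.62336175 -0.17856007  0.12699101] 0.08541828101613949 [ 0.45009774 -1.01185984  3.86419982]
0.92 [283.3 215.9  80.2  88.4] [ 0.6195 -0.1725  0.035 ] [229.45013477 206.93279425 151.42767296]
0.57 [111.5 286.7  91.7  78.6] [ 0.4978 -0.2382  0.035 ] [128.74471003  59.37695925 167.30348746]
max step 0.03766632194864703 turn 0.03162277660168379
[0.031, -0.0214, 0.0011, 0.03, 0.01, -0.0, 0]
[0.031, -0.0214, 0.0012, 0.03, 0.01, -0.0, 0]
[0.031, -0.0214, 0.0012, 0.03, 0.01, -0.0, 0]
[0.031, -0.0214, 0.0012, 0.03, 0.01, -0.0, 0]
[0.031, -0.0214, 0.0012, 0.03, 0.01, -0.0, 0]
[0.031, -0.0214, 0.0012, 0.03, 0.01, -0.0, 0]
[0.031, -0.0214, 0.0012, 0.03, 0.01, -0.0, 0]
[0.031, -0.0214, 0.0013, 0.03, 0.01, -0.0, 0]
```

Call:
move_arm([
  [[0.035,-0.025,0.001,0,0,0,0],[0.035,-0.025,0.001,0,0,0,0],[0.035,-0.025,0.001,0,0,0,0],[0.035,-0.024,0.001,0,0,0,0],[0.035,-0.024,0.001,0,0,0,0],[0.036,-0.024,0.001,0,0,0,0],[0.036,-0.024,0.001,0,0,0,0],[0,0,0,0,0,0,0]],
])

```text
time_s: 9.65
tcp_pos: [0.4229, 0.0588, 0.1139]
tool_rot: [[-0.096, 0.995, -0.013], [0.995, 0.096, 0.005], [0.006, -0.012, -1.0]]
force: [0.7, -0.4, 0.5]
width: 0.0853
gripper_force: 0.0
```

```bash
cat >> h.py <<'E'
def look(f=None,z=.038):
    p=snap('wrist',f); s=bot.get_state(); print(np.round(s['tcp_pos'],4),np.round(s['tool_rot'],3)[:2,1],round(s['width'],4))
    return p
def knob(p):
    h=cv2.cvtColor(p['pixels'],cv2.COLOR_RGB2HSV).astype(int); m=(((h[...,0]<5)|(h[...,0]>175))&(h[...,1]>180)&(h[...,2]>90)).astype(np.uint8)
    n,l,st,c=cv2.connectedComponentsWithStats(m); i=1+np.argmax(st[1:,4]); print(st[i],c[i],unproj(p,*c[i],.032))
E
python3 - <<'E'
from h import *
p=look('w4.png'); knob(p)
for r in finder.regions_of(p,'knob_center')[:1]: e=r['extent']; print(e,unproj(p,e[0],e[1],.032))
E
```

```text
[0.4259 0.0564 0.114 ] [0.996 0.092] 0.0854
[ 266  192   61   70 3256] [295.43058968 227.36363636] [0.43139722 0.05736672 0.032     ]
[297.9, 225.2, 66.1, 68.8] [0.43291247 0.05908989 0.032     ]
```

Call:
move_arm([
  [[-0.001,0.006,0.03,0,0,0,0],[0,0,0.03,0,0,0,0],[0,0,0.026,0,0,0,0],[0,0,0.012,0,0,0,0],[0,0,0.004,0,0,0,0],[0,0,0,0,0,0,0],[0,0,0,0,0,0,0],[0,0,0,0,0,0,0]],
])

```text
time_s: 10.55
tcp_pos: [0.4397, 0.0541, 0.0202]
tool_rot: [[-0.086, 0.996, -0.016], [0.996, 0.086, 0.001], [0.003, -0.016, -1.0]]
force: [-1.5, -0.2, -0.2]
width: 0.0851
gripper_force: 0.0
```

Call:
move_arm([
  [[0,-0.007,0.004,-0.9,0,0,0],[0,0,0.004,0,0,0,0],[0,0,0.003,0,0,0,0],[0,0,0,0,0,0,0],[0,0,0,0,0,0,0],[0,0,0,0,0,0,0],[0,0,0,0,0,0,0],[0,0,0,0,0,0,0]],
])

```text
time_s: 11.35
tcp_pos: [0.4402, 0.055, 0.0159]
tool_rot: [[-0.086, 0.996, -0.017], [0.996, 0.086, 0.001], [0.002, -0.017, -1.0]]
force: [0.5, 0.9, -0.9]
width: 0.0853
gripper_force: 0.0
```

Run:
```python
from h import *
p=look('w5.png'); knob(p); s=bot.get_state(); print(np.round(s['joint_pos'],3)); print(np.round(s['effort'],1),s['force'])
```

```text
[0.4402 0.055  0.0159] [0.996 0.086] 0.0854
[ 207  225  105  122 9763] [260.47475161 287.57431117] [0.43096582 0.05934458 0.032     ]
[-0.249  0.909  0.04   2.226 -1.     0.043  0.862]
[  0.  -47.2   2.1  -0.1   0.    0.1  -0. ] [-0.21608342 -0.72259755  0.15140123]
```

View pics/w5.png

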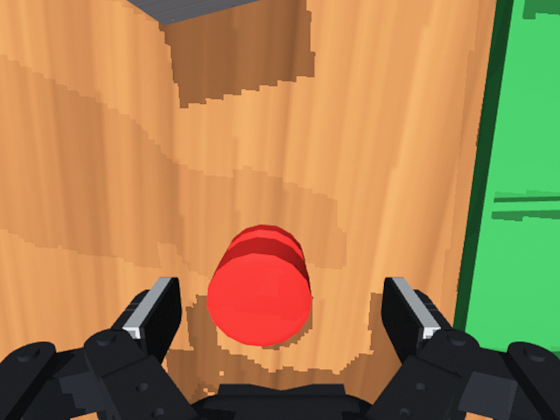

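Call:
move_arm([
  [[0,-0.002,0,1.5,0,0,0],[0,0,0.002,1.5,0,0,0],[0,0,0.002,0,0,0,0],[0,0,0,0,0,0,0],[0,0,0,0,0,0,0],[0,0,0,0,0,0,0],[0,0,0,0,0,0,0],[0,0,0,0,0,0,0]],
])

```text
time_s: 12.2
tcp_pos: [0.4379, 0.0548, 0.0119]
tool_rot: [[-0.086, 0.994, -0.069], [0.996, 0.086, -0.004], [0.002, -0.069, -0.998]]
force: [-0.4, 0.3, 0.1]
width: 0.0857
gripper_force: 0.0
```

Run:
```python
from h import *
s=bot.get_state(); print(np.round(s['joint_pos'],3)); print(s['tcp_pos'])
```

```text
[-0.32   0.932  0.166  2.186 -0.975  0.175  0.844]
[0.43792133 0.05475471 0.01194189]
```

Call:
move_arm([
  [[0,-0.006,0,-0.7,0,0,0],[0,0,0.001,0,0,0,0],[0,0,0,0,0,0,0],[0,0,0,0,0,0,0],[0,0,0,0,0,0,255],[0,0,0,0,0,0,255],[0,0,0,0,0,0,255],[0,0,0,0,0,0,255]],
])

```text
time_s: 13.0
tcp_pos: [0.4321, 0.0544, 0.0118]
tool_rot: [[-0.087, 0.995, -0.057], [0.996, 0.087, -0.002], [0.002, -0.056, -0.998]]
force: [-0.5, 0.7, 5.7]
width: 0.0406
gripper_force: 59.7
```

Call:
move_arm([
  [[0,0,0,0,0,0,255],[0,0,0,0,0,0,255],[0,0,0,0,0,0,255],[0,0,0,0,0,0,255],[0,0,0,0,0,0,255],[0,0,0,0,0,0,255],[0,0,0,0,0,0,255],[0,0,0,0,0,0,255]],
])

```text
time_s: 13.8
tcp_pos: [0.4321, 0.0544, 0.0118]
tool_rot: [[-0.087, 0.995, -0.057], [0.996, 0.087, -0.002], [0.002, -0.057, -0.998]]
force: [-0.6, 0.1, 6.0]
width: 0.0401
gripper_force: 59.8
```

Call:
move_arm([
  [[0,0,-0.03,0,0,0,255],[0,0,-0.03,0,0,0,255],[0,0,-0.02,0,0,0,255],[-0.027,0.027,0,-0.8,0,0,255],[-0.027,0.027,0,-0.8,0,0,255],[-0.027,0.027,0,-0.8,0,0,255],[-0.027,0.027,0,-0.8,0,0,255],[-0.027,0.027,0,0,0,0,255]],
])

```text
time_s: 14.6
tcp_pos: [0.5828, -0.0691, 0.0868]
tool_rot: [[-0.087, 0.996, -0.003], [0.996, 0.087, 0.003], [0.003, -0.002, -1.0]]
force: [0.9, 0.6, -1.9]
width: 0.0402
gripper_force: 60.9
```

Call:
move_arm([
  [[-0.027,0.025,0,0,0,0,255],[0,0,0,0,0,0,255],[0,0,0,0,0,0,255],[0,0,0,0,0,0,255],[0,0,0,0,0,0,255],[0,0,0,0,0,0,255],[0,0,0,0,0,0,255],[0,0,0,0,0,0,255]],
])

```text
time_s: 15.4
tcp_pos: [0.6098, -0.0927, 0.0869]
tool_rot: [[-0.087, 0.996, -0.002], [0.996, 0.087, 0.002], [0.002, -0.001, -1.0]]
force: [0.1, 0.0, -0.1]
width: 0.0399
gripper_force: 60.9
```

Run:
```python
from h import *
p=look('w6.png'); plan([.610,-.0935,.02],5,4,255)
s=bot.get_state(); print(np.round(s['joint_pos'],3))
```

```text
[ 0.6098 -0.0928  0.0868] [0.996 0.087] 0.0402
max step 0.01671267295283422 turn 0.03605551275463989
[-0.0002, 0.0001, 0.0167, -0.02, -0.03, -0.0, 255]
[-0.0002, 0.0, 0.0167, -0.02, -0.03, -0.0, 255]
[-0.0002, 0.0, 0.0167, -0.02, -0.03, -0.0, 255]
[-0.0002, 0.0, 0.0167, -0.02, -0.03, -0.0, 255]
[-0.198  0.941  0.519  1.72  -0.698  0.677  0.795]
```

View pics/w6.png

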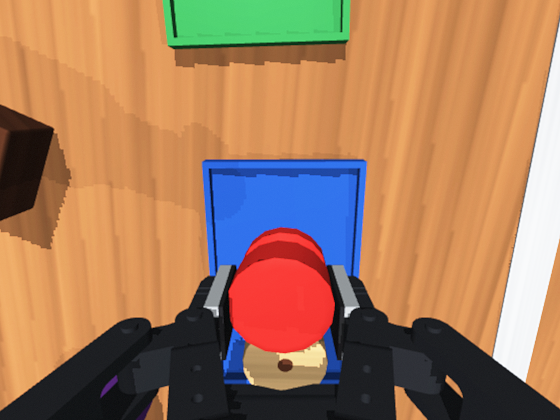

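Knob held upright over the left bay, clear of the pine (mark at (285,365)).

Call:
move_arm([
  [[0,0,0.02,0,0,0,255],[0,0,0.02,0,0,0,255],[0,0,0.016,0,0,0,255],[0,0,0.01,0,0,0,255],[0,0,0.002,0,0,0,255],[0,0,0.001,0,0,0,255],[0,0,0.001,0,0,0,255],[0,0,0,0,0,0,255]],
])

```text
time_s: 16.25
tcp_pos: [0.6102, -0.093, 0.0174]
tool_rot: [[-0.087, 0.996, -0.001], [0.996, 0.087, 0.002], [0.002, -0.0, -1.0]]
force: [-0.5, -0.2, 0.6]
width: 0.0401
gripper_force: 60.9
```

Call:
move_arm([
  [[0,0,0.0015,0,0,0,255],[0,0,0,0,0,0,255],[0,0,0,0,0,0,80],[0,0,0,0,0,0,50],[0,0,0,0,0,0,50],[0,0,-0.015,0,0,0,50],[0,0,-0.03,0,0,0,0],[0,0,-0.04,0,0,0,0]],
])

```text
time_s: 17.05
tcp_pos: [0.6087, -0.0927, 0.1007]
tool_rot: [[-0.087, 0.996, -0.005], [0.996, 0.087, 0.003], [0.003, -0.004, -1.0]]
force: [0.2, 0.4, 0.3]
width: 0.0853
gripper_force: 0.0
```

Run:
```python
from h import *
p=look(); knob(p)
plan([.37,.295,.15],39,12,0)
```

```text
[ 0.613  -0.0948  0.1081] [0.996 0.086] 0.0854
[ 254  192   66   74 3754] [286.41555674 229.05380927] [ 0.61126311 -0.09164543  0.032     ]
max step 0.03843728338206826 turn 2.8401760508813534
[0.0341, -0.0174, -0.0036, 0.03, 0.01, -2.84, 0]
[0.0349, -0.0157, -0.0036, 0.03, 0.01, -2.84, 0]
[0.0357, -0.0139, -0.0036, 0.03, 0.01, -2.84, 0]
[0.0363, -0.0121, -0.0036, 0.03, 0.01, -2.84, 0]
[0.0369, -0.0103, -0.0036, 0.03, 0.01, -2.84, 0]
[0.0373, -0.0085, -0.0036, 0.03, 0.01, -2.84, 0]
[0.0377, -0.0066, -0.0036, 0.03, 0.01, -2.84, 0]
[0.038, -0.0047, -0.0036, 0.03, 0.01, -2.84, 0]
[0.0382, -0.0029, -0.0035, 0.03, 0.01, -2.84, 0]
[0.0383, -0.001, -0.0035, 0.03, 0.01, -2.84, 0]
[0.0383, 0.0009, -0.0035, 0.03, 0.01, -2.84, 0]
[0.0382, 0.0028, -0.0035, 0.03, 0.01, -2.84, 0]
```

Knob placed. On to the bush, with a small inward tilt to stay off the joint-6 limit.

Call:
move_arm([
  [[0.034,-0.0175,-0.0035,0,0,-2.8,0],[0.035,-0.0155,-0.0035,0,0,-2.8,0],[0.0355,-0.014,-0.0035,0,0,-2.8,0],[0.0365,-0.012,-0.0035,0,0,-2.8,0],[0.037,-0.0105,-0.0035,0,0,-2.8,0],[0.0375,-0.0085,-0.0035,0,0,-2.8,0],[0.0375,-0.0065,-0.0035,0,0,-2.8,0],[0.038,-0.0045,-0.0035,0,0,-2.8,0]],
])

```text
time_s: 17.9
tcp_pos: [0.4482, 0.1685, 0.1301]
tool_rot: [[-0.461, 0.887, -0.0], [0.887, 0.461, 0.003], [0.003, 0.001, -1.0]]
force: [1.1, 0.8, -0.1]
width: 0.0857
gripper_force: 0.0
```

Call:
move_arm([
  [[0.038,-0.003,-0.0035,0.8,0,-2.8,0],[0.0385,-0.001,-0.0035,0.8,0,-2.8,0],[0.0385,0.001,-0.0035,0.8,0,-2.8,0],[0.038,0.003,-0.0035,0.8,0,-2.8,0],[0,0,0,0,0,0,0],[0,0,0,0,0,0,0],[0,0,0,0,0,0,0],[0,0,0,0,0,0,0]],
])

```text
time_s: 18.7
tcp_pos: [0.3695, 0.2966, 0.1439]
tool_rot: [[-0.621, 0.782, -0.048], [0.784, 0.62, -0.028], [0.007, -0.055, -0.998]]
force: [0.3, 0.0, -0.2]
width: 0.0854
gripper_force: 0.0
```

Run:
```python
from h import *
p=look('w7.png')
for n in ['bush_center','channel_center']:
  for r in finder.regions_of(p,n)[:2]:
    e=r['extent']; print(n,round(r['confidence'],2),np.round(e,1),np.round(unproj(p,e[0],e[1],.035),4))
s=bot.get_state(); print(np.round(s['joint_pos'],3),np.round(s['tool_rot'],3))
```

```text
[0.3694 0.2967 0.1438] [0.782 0.621] 0.0851
bush_center 0.62 [267.8 205.3  57.7  61.5] [0.3523 0.2911 0.035 ]
channel_center 0.67 [241.8 326.8  80.8  73.5] [0.4006 0.1924 0.035 ]
[-1.062  0.727  0.496  2.065 -0.646  0.568  0.579] [[-0.622  0.782 -0.048]
 [ 0.783  0.621 -0.028]
 [ 0.008 -0.055 -0.998]]
```

View pics/w7.png

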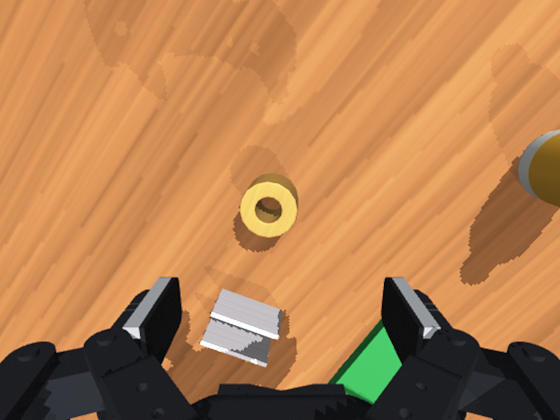

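Bush bore at (268,210), channel corners (222,290),(280,312),(267,365),(202,342).

Run:
```python
from h import *
p=look()
b=unproj(p,268.5,209.5,.04); print('bush',b)
C=np.array([unproj(p,u,v,.04)[:2] for u,v in((222,290),(281,314),(268,365),(202,342))]); print(np.round(C,4),C.mean(0))
d=(C[1]+C[2]-C[0]-C[3])/2; e=(C[3]+C[2]-C[0]-C[1])/2; print('long',np.degrees(np.arctan2(d[1],d[0])),np.linalg.norm(d),'short',np.degrees(np.arctan2(e[1],e[0])),np.linalg.norm(e))
s=bot.get_state();R=np.array(s['tool_rot']); g=np.array([b[0],b[1],.011]); print('tool shift',R.T@(g-s['tcp_pos']))
```

```text
[0.369  0.2973 0.1436] [0.781 0.622] 0.0855
bush [0.35379981 0.2908167  0.04      ]
[[0.3661 0.2137]
 [0.4161 0.2273]
 [0.4388 0.1807]
 [0.3817 0.1622]] [0.40066787 0.19593311]
long 16.690561826530857 0.05590388993648114 short -68.65236368661569 0.05265591650459131
tool shift [ 0.00334227 -0.00860718  0.13331283]
```

Call:
move_arm([
  [[0.003,-0.0085,0.03,0,0,0,0],[0,0,0.035,0,0,0,0],[0,0,0.035,0,0,0,0],[0,0,0.022,0,0,0,0],[0,0,0.008,0,0,0,0],[0,0,0.003,0,0,0,0],[0,0,0,0,0,0,0],[0,0,0,0,0,0,0]],
])

```text
time_s: 19.7
tcp_pos: [0.3543, 0.2917, 0.0121]
tool_rot: [[-0.624, 0.78, -0.047], [0.782, 0.623, -0.027], [0.008, -0.054, -0.999]]
force: [-0.0, 0.4, -0.4]
width: 0.0856
gripper_force: 0.0
```

Run:
```python
from h import *
p=look(); s=bot.get_state(); print(np.round(s['joint_pos'],3),s['tool_rot'][:,2])
for r in finder.regions_of(p,'bush_center')[:1]:
    e=r['extent']; print(np.round(e,1),np.round(unproj(p,e[0],e[1],.035),4))
```

```text
[0.3543 0.2918 0.0122] [0.78  0.623] 0.0854
[-0.873  0.931  0.155  2.15  -0.859  0.182  0.751] [-0.04661101 -0.02727842 -0.99854059]
```

Call:
move_arm([
  [[0,0,0.003,0,0,0,0],[0,0,0,0,0,0,0],[0,0,0,0,0,0,255],[0,0,0,0,0,0,255],[0,0,0,0,0,0,255],[0,0,0,0,0,0,255],[0,0,0,0,0,0,255],[0,0,0,0,0,0,255]],
])

```text
time_s: 20.6
tcp_pos: [0.3535, 0.2912, 0.0089]
tool_rot: [[-0.623, 0.78, -0.048], [0.782, 0.623, -0.028], [0.008, -0.055, -0.998]]
force: [-1.5, -0.6, 8.1]
width: 0.0429
gripper_force: 59.6
```

Call:
move_arm([
  [[0,0,0,0,0,0,255],[0,0,-0.03,0,0,0,255],[0,0,-0.03,0,0,0,255],[0,0,-0.03,0,0,0,255],[0,0,-0.03,0,0,0,255],[0,0,0,0,0,0,255],[0,0,0,0,0,0,255],[0,0,0,0,0,0,255]],
])

```text
time_s: 21.4
tcp_pos: [0.3583, 0.2943, 0.1269]
tool_rot: [[-0.624, 0.78, -0.051], [0.782, 0.623, -0.029], [0.009, -0.058, -0.998]]
force: [-0.2, 0.6, -3.7]
width: 0.0428
gripper_force: 62.2
```

Run:
```python
from h import *
s=bot.get_state(); print(s['tcp_pos'],s['width'],s['force'])
plan([.622,-.261,.12],5,16,255)
```

```text
[0.35825234 0.29425314 0.12691368] 0.0427887764387001 [-0.23240785  0.59682171 -3.67058241]
max step 0.03842183001587827 turn 2.110687091920543
[-0.0374, -0.0087, 0.0006, -0.21, 0.03, 2.1, 255]
[-0.0377, -0.0074, 0.0006, -0.21, 0.03, 2.1, 255]
[-0.0379, -0.006, 0.0005, -0.21, 0.03, 2.1, 255]
[-0.0381, -0.0046, 0.0005, -0.21, 0.03, 2.1, 255]
[-0.0383, -0.0032, 0.0005, -0.21, 0.03, 2.1, 255]
[-0.0384, -0.0018, 0.0004, -0.21, 0.03, 2.1, 255]
[-0.0384, -0.0004, 0.0004, -0.21, 0.03, 2.1, 255]
[-0.0384, 0.001, 0.0004, -0.21, 0.03, 2.1, 255]
[-0.0383, 0.0024, 0.0004, -0.21, 0.03, 2.1, 255]
[-0.0382, 0.0038, 0.0004, -0.21, 0.03, 2.1, 255]
[-0.0381, 0.0052, 0.0004, -0.21, 0.03, 2.1, 255]
[-0.0378, 0.0066, 0.0004, -0.21, 0.03, 2.1, 255]
[-0.0376, 0.008, 0.0004, -0.21, 0.03, 2.1, 255]
[-0.0373, 0.0094, 0.0004, -0.21, 0.03, 2.1, 255]
[-0.0369, 0.0107, 0.0004, -0.21, 0.03, 2.1, 255]
[-0.0365, 0.0121, 0.0004, -0.21, 0.03, 2.1, 255]
```

Call:
move_arm([
  [[-0.0375,-0.0085,0.0005,-0.2,0,2.1,255],[-0.0375,-0.0075,0.0005,-0.2,0,2.1,255],[-0.038,-0.006,0.0005,-0.2,0,2.1,255],[-0.038,-0.0045,0.0005,-0.2,0,2.1,255],[-0.0385,-0.003,0.0005,-0.2,0,2.1,255],[-0.0385,-0.002,0.0005,-0.2,0,2.1,255],[-0.0385,-0.0005,0.0005,-0.2,0,2.1,255],[-0.0385,0.001,0.0005,-0.2,0,2.1,255]],
])

```text
time_s: 22.2
tcp_pos: [0.4906, 0.0152, 0.1235]
tool_rot: [[-0.369, 0.929, -0.027], [0.929, 0.369, -0.014], [-0.003, -0.031, -1.0]]
force: [1.1, -0.4, -3.6]
width: 0.0429
gripper_force: 62.1
```

Call:
move_arm([
  [[-0.0385,0.0025,0.0005,-0.2,0,2.1,255],[-0.038,0.004,0.0005,-0.2,0,2.1,255],[-0.038,0.005,0.0005,-0.2,0,2.1,255],[-0.038,0.0065,0.0005,-0.2,0,2.1,255],[-0.0375,0.008,0.0005,-0.2,0,2.1,255],[-0.0375,0.0095,0.0005,-0.2,0,2.1,255],[-0.037,0.0105,0.0005,-0.2,0,2.1,255],[-0.0365,0.012,0.0005,-0.2,0,2.1,255]],
])

```text
time_s: 23.0
tcp_pos: [0.6219, -0.2621, 0.1196]
tool_rot: [[-0.085, 0.996, -0.001], [0.996, 0.085, -0.005], [-0.005, -0.001, -1.0]]
force: [0.9, 0.2, -2.8]
width: 0.0428
gripper_force: 62.1
```

Run:
```python
from h import *
[snap('wrist') for _ in range(4)]
p=look('w8.png'); s=bot.get_state(); print(np.round(s['joint_pos'],3))
plan([.624,-.261,.014],5,5,255)
```

```text
[ 0.6214 -0.2601  0.12  ] [0.996 0.087] 0.0428
[ 0.049  0.962  0.571  1.52  -0.626  0.847  0.934]
max step 0.021200873624087815 turn 0.05196152422706632
[-0.0001, 0.0005, 0.0212, -0.01, 0.05, -0.01, 255]
[-0.0001, 0.0005, 0.0212, -0.01, 0.05, -0.01, 255]
[-0.0002, 0.0005, 0.0212, -0.01, 0.05, -0.01, 255]
[-0.0002, 0.0005, 0.0212, -0.01, 0.05, -0.01, 255]
[-0.0002, 0.0005, 0.0212, -0.01, 0.05, -0.01, 255]
```

View pics/w8.png

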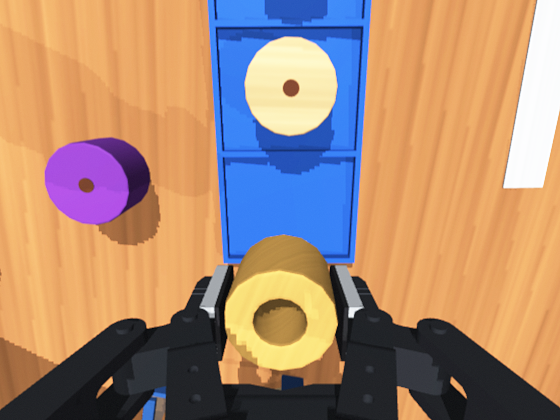

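Run:
```python
from h import *
p=look(); print(proj(p,[.624,-.261,.004]),unproj(p,289,262,.012),unproj(p,289,153,.012),unproj(p,291,88,.044))
```

```text
[ 0.6218 -0.2593  0.1203] [0.996 0.088] 0.0428
(np.float64(285.0914673654404), np.float64(210.33720214578827)) [ 0.63059793 -0.30090524  0.012     ] [ 0.62265932 -0.21563773  0.012     ] [ 0.61922705 -0.17357792  0.044     ]
```

Bay centre projects to about (285,207), so the bush is aligned; lowering.

Call:
move_arm([
  [[0,0.003,0.03,0,0,0,255],[0,0,0.03,0,0,0,255],[0,0,0.025,0,0,0,255],[0,0,0.014,0,0,0,255],[0,0,0.005,0,0,0,255],[0,0,0,0,0,0,255],[0,0,0,0,0,0,255],[0,0,0,0,0,0,255]],
])

```text
time_s: 24.1
tcp_pos: [0.627, -0.2624, 0.0198]
tool_rot: [[-0.087, 0.996, 0.005], [0.996, 0.087, -0.009], [-0.009, 0.004, -1.0]]
force: [-0.3, 0.8, -3.6]
width: 0.0428
gripper_force: 62.2
```

Call:
move_arm([
  [[0.003,0,0.003,0,0,0,255],[0,0,0.001,0,0,0,255],[0,0,0.001,0,0,0,255],[0,0,0.001,0,0,0,255],[0,0,0,0,0,0,255],[0,0,0,0,0,0,255],[0,0,0,0,0,0,255],[0,0,0,0,0,0,255]],
])

```text
time_s: 24.9
tcp_pos: [0.6261, -0.2585, 0.0136]
tool_rot: [[-0.087, 0.996, 0.003], [0.996, 0.087, -0.007], [-0.007, 0.003, -1.0]]
force: [-1.9, 2.5, 6.7]
width: 0.0428
gripper_force: 62.5
```

Call:
move_arm([
  [[0,0,0,0,0,0,80],[0,0,0,0,0,0,50],[0,0,0,0,0,0,50],[0,0,-0.01,0,0,0,50],[0,0,-0.02,0,0,0,50],[0,0,-0.035,0,0,0,0],[0,0,-0.035,0,0,0,0],[0,0,-0.035,0,0,0,0]],
])

```text
time_s: 25.7
tcp_pos: [0.6254, -0.2581, 0.1493]
tool_rot: [[-0.087, 0.996, 0.003], [0.996, 0.087, -0.008], [-0.009, 0.002, -1.0]]
force: [-0.6, -0.4, 0.3]
width: 0.0853
gripper_force: 0.0
```

Run:
```python
from h import *
[snap('wrist') for _ in range(2)]
p=look()
for r in finder.regions_of(p,'bush_center')[:1]:
    e=r['extent']; print(np.round(e,1),np.round(unproj(p,e[0],e[1],.035),4))
w=dict(np.load('w1.npz'));a=unproj(w,300.4,242.4,.04);b=unproj(w,291.6,258.6,.04);d=a-b;print(a,b,(a+b)/2,np.degrees(np.arctan2(d[1],d[0])))
plan([.45,-.06,.14],-20,8,0)
t=snap('top'); im=cv2.resize(t['pixels'][120:290,90:470],None,fx=2.1,fy=2.1,interpolation=cv2.INTER_CUBIC); cv2.imwrite('pics/t2.png',im[...,::-1])
```

```text
[ 0.6271 -0.2593  0.1509] [0.996 0.087] 0.0855
[277.9 204.2  56.8  62. ] [ 0.6266 -0.2588  0.035 ]
[ 0.437102   -0.05437747  0.04      ] [ 0.42731514 -0.08083295  0.04      ] [ 0.43220857 -0.06760521  0.04      ] 69.69869986275087
max step 0.033145248967229944 turn 3.1208332220738746
[0.0266, -0.0198, 0.0008, 0.04, 0.06, 3.12, 0]
[0.0255, -0.0212, 0.0008, 0.04, 0.06, 3.12, 0]
[0.0243, -0.0225, 0.0009, 0.04, 0.06, 3.12, 0]
[0.023, -0.0238, 0.0009, 0.04, 0.06, 3.12, 0]
[0.0217, -0.025, 0.0009, 0.04, 0.06, 3.12, 0]
[0.0203, -0.0262, 0.001, 0.04, 0.06, 3.12, 0]
[0.0188, -0.0273, 0.001, 0.04, 0.06, 3.12, 0]
[0.0173, -0.0282, 0.0011, 0.04, 0.06, 3.12, 0]
```

View pics/t2.png

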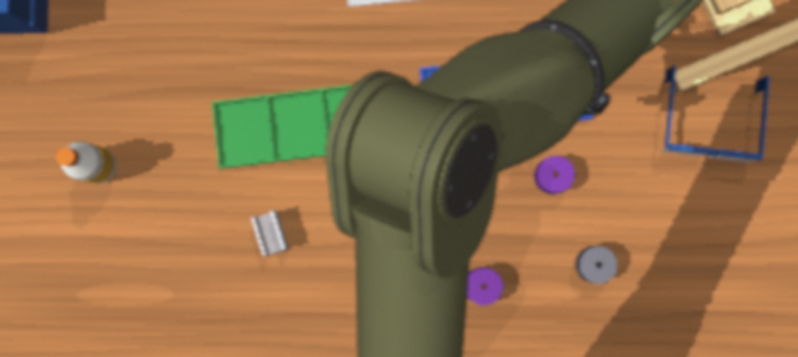

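The arm hides the blue tray in the top view. The wrist view put the bush at (0.627,-0.259), in its bay. Next is the block.

Call:
move_arm([
  [[0.0265,-0.02,0.001,0.5,0,3.1,0],[0.0255,-0.021,0.001,0.5,0,3.1,0],[0.0245,-0.0225,0.001,0.5,0,3.1,0],[0.023,-0.024,0.001,0.5,0,3.1,0],[0.0215,-0.025,0.001,0.5,0,3.1,0],[0.0205,-0.026,0.001,0.5,0,3.1,0],[0.019,-0.0275,0.001,0.5,0,3.1,0],[0.0175,-0.028,0.001,0.5,0,3.1,0]],
])

```text
time_s: 26.75
tcp_pos: [0.4473, -0.0582, 0.142]
tool_rot: [[0.341, 0.938, -0.069], [0.94, -0.341, 0.001], [-0.022, -0.065, -0.998]]
force: [-0.4, 1.2, 0.4]
width: 0.0853
gripper_force: 0.0
```

Run:
```python
from h import *
[snap('wrist') for _ in range(3)]
p=look('w9.png')
for r in finder.regions_of(p,'block_center')[:1]:
    e=r['extent']; print(r['confidence'],np.round(e,1),np.round(unproj(p,e[0],e[1],.035),4))
h=cv2.cvtColor(p['pixels'],cv2.COLOR_RGB2GRAY); g=np.array(r['region'])
print(np.round(bot.get_state()['tool_rot'],3))
m=((h<45)&g).astype(np.uint8); n,l,st,c=cv2.connectedComponentsWithStats(m); 
for i in range(1,n):
    if st[i,4]>15: print(st[i],c[i],unproj(p,*c[i],.04))
```

```text
[ 0.4487 -0.059   0.1422] [ 0.939 -0.338] 0.0852
0.64 [274.8 217.2  50.8  84.7] [ 0.4338 -0.059   0.035 ]
[[ 0.338  0.939 -0.066]
 [ 0.941 -0.339  0.   ]
 [-0.022 -0.062 -0.998]]
[257 178  11   5  24] [262.    179.625] [ 0.43577758 -0.02782691  0.04      ]
[268 178  31  11 139] [286.20863309 181.35971223] [ 0.45183281 -0.03467563  0.04      ]
[267 202  15  14 164] [274.1097561  208.52439024] [ 0.4365712  -0.05102739  0.04      ]
[268 237  14  14 152] [274.30263158 243.50657895] [ 0.42709689 -0.07729056  0.04      ]
```

View pics/w9.png

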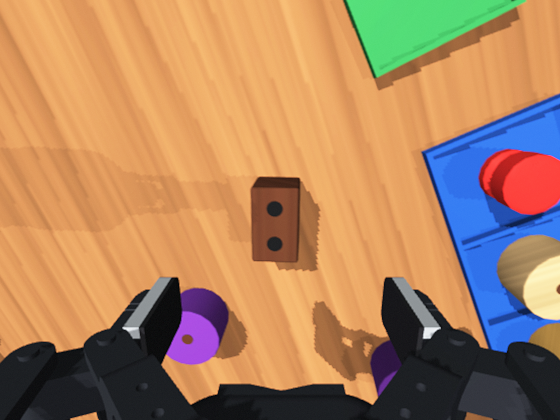

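Block centred near (274,226), marks at (274,208) and (274,243): yaw matches the gripper.

Call:
move_arm([
  [[-0.0075,-0.006,0.03,0,0,0,0],[0,0,0.035,0,0,0,0],[0,0,0.035,0,0,0,0],[0,0,0.022,0,0,0,0],[0,0,0.008,0,0,0,0],[0,0,0.003,0,0,0,0],[0,0,0,0,0,0,0],[0,0,0,0,0,0,0]],
])

```text
time_s: 27.8
tcp_pos: [0.433, -0.065, 0.011]
tool_rot: [[0.339, 0.939, -0.065], [0.941, -0.34, 0.0], [-0.022, -0.061, -0.998]]
force: [-0.1, -0.3, -0.0]
width: 0.0854
gripper_force: 0.0
```

Call:
move_arm([
  [[0,0,0.001,0,0,0,255],[0,0,0,0,0,0,255],[0,0,0,0,0,0,255],[0,0,0,0,0,0,255],[0,0,0,0,0,0,255],[0,0,0,0,0,0,255],[0,0,0,0,0,0,255],[0,0,0,0,0,0,255]],
])

```text
time_s: 28.6
tcp_pos: [0.4327, -0.0643, 0.0105]
tool_rot: [[0.338, 0.939, -0.065], [0.941, -0.339, 0.001], [-0.021, -0.061, -0.998]]
force: [-0.2, 0.5, 7.9]
width: 0.0355
gripper_force: 59.3
```

Call:
move_arm([
  [[0,0,-0.03,0,0,0,255],[0,0,-0.03,0,0,0,255],[0,0,-0.03,0,0,0,255],[0,0,0,0,0,0,255],[0,0,0,0,0,0,255],[0,0,0,0,0,0,255],[0,0,0,0,0,0,255],[0,0,0,0,0,0,255]],
])

```text
time_s: 29.4
tcp_pos: [0.4377, -0.0645, 0.0988]
tool_rot: [[0.339, 0.938, -0.067], [0.941, -0.34, 0.002], [-0.021, -0.064, -0.998]]
force: [0.3, 0.6, -0.9]
width: 0.0353
gripper_force: 60.2
```

Run:
```python
from h import *
s=bot.get_state(); print(s['tcp_pos'],s['width'],s['force'])
plan([.5717,.141,.10],6,8,255)
```

```text
[ 0.43766639 -0.06450322  0.09883469] 0.0353233715734646 [ 0.29606762  0.56163824 -0.86907391]
max step 0.03066908560887576 turn 3.267338366315922
[0.0298, 0.007, -0.0012, -0.49, 0.05, -3.23, 255]
[0.0294, 0.0087, -0.0011, -0.49, 0.05, -3.23, 255]
[0.0289, 0.0103, -0.001, -0.49, 0.05, -3.23, 255]
[0.0282, 0.0119, -0.0009, -0.49, 0.05, -3.23, 255]
[0.0275, 0.0135, -0.0008, -0.49, 0.05, -3.23, 255]
[0.0267, 0.0151, -0.0006, -0.49, 0.05, -3.23, 255]
[0.0258, 0.0165, -0.0005, -0.49, 0.05, -3.23, 255]
[0.0248, 0.018, -0.0003, -0.49, 0.05, -3.23, 255]
```

Call:
move_arm([
  [[0.03,0.007,-0.001,-0.5,0,-3.2,255],[0.0295,0.0085,-0.001,-0.5,0,-3.2,255],[0.029,0.0105,-0.001,-0.5,0,-3.2,255],[0.028,0.012,-0.001,-0.5,0,-3.2,255],[0.0275,0.0135,-0.001,-0.5,0,-3.2,255],[0.0265,0.015,-0.0005,-0.5,0,-3.2,255],[0.026,0.0165,-0.0005,-0.5,0,-3.2,255],[0.025,0.018,-0.0005,-0.5,0,-3.2,255]],
])

```text
time_s: 30.2
tcp_pos: [0.5725, 0.1421, 0.0994]
tool_rot: [[-0.103, 0.995, 0.002], [0.995, 0.103, -0.008], [-0.008, 0.001, -1.0]]
force: [0.4, 0.1, -1.6]
width: 0.0357
gripper_force: 60.1
```

Run:
```python
from h import *
[snap('wrist') for _ in range(3)]
p=look('w10.png'); print(np.round(bot.get_state()['tool_rot'],3))
plan([.5717,.141,.016],6,5,255)
print(proj(p,[.5717,.141,.004]))
for u,v in ((0,0),): pass
```

```text
[0.5719 0.1413 0.0993] [0.995 0.102] 0.0351
[[-0.102  0.995  0.001]
 [ 0.995  0.102 -0.008]
 [-0.008  0.    -1.   ]]
max step 0.016663500001274097 turn 0.09539392014169455
[0.0001, -0.0001, 0.0167, 0.01, 0.09, -0.03, 255]
[0.0001, -0.0001, 0.0167, 0.01, 0.09, -0.03, 255]
[0.0, -0.0001, 0.0167, 0.01, 0.09, -0.03, 255]
[-0.0, -0.0001, 0.0167, 0.01, 0.09, -0.03, 255]
[-0.0, -0.0001, 0.0167, 0.01, 0.09, -0.03, 255]
(np.float64(279.8751109226028), np.float64(220.0807213175119))
```

View pics/w10.png

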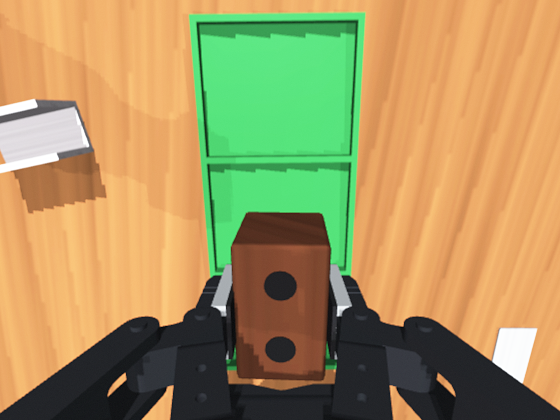

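The block hangs over the green middle bay (dividers at rows 158 and ~270); aligned, lowering.

Call:
move_arm([
  [[0,0,0.025,0,0,0,255],[0,0,0.025,0,0,0,255],[0,0,0.02,0,0,0,255],[0,0,0.01,0,0,0,255],[0,0,0.003,0,0,0,255],[0,0,0,0,0,0,255],[0,0,0,0,0,0,255],[0,0,0,0,0,0,255]],
])

```text
time_s: 31.2
tcp_pos: [0.5734, 0.1405, 0.0181]
tool_rot: [[-0.101, 0.995, 0.004], [0.995, 0.101, -0.007], [-0.008, 0.004, -1.0]]
force: [-0.1, 0.9, 0.1]
width: 0.0356
gripper_force: 60.1
```

Call:
move_arm([
  [[0,0,0.002,0,0,0,255],[0,0,0.001,0,0,0,255],[0,0,0.001,0,0,0,255],[0,0,0,0,0,0,255],[0,0,0,0,0,0,255],[0,0,0,0,0,0,100],[0,0,0,0,0,0,60],[0,0,0,0,0,0,60]],
])

```text
time_s: 32.0
tcp_pos: [0.5727, 0.1404, 0.013]
tool_rot: [[-0.101, 0.995, 0.003], [0.995, 0.101, -0.007], [-0.008, 0.002, -1.0]]
force: [0.2, 0.8, -1.1]
width: 0.0655
gripper_force: 0.0
```

Call:
move_arm([
  [[0,0,0,0,0,0,60],[0,0,-0.01,0,0,0,60],[0,0,-0.02,0,0,0,60],[0,0,-0.035,0,0,0,0],[0,0,-0.035,0,0,0,0],[0,0,-0.03,0,0,0,0],[0,0,0,0,0,0,0],[0,0,0,0,0,0,0]],
])

```text
time_s: 32.8
tcp_pos: [0.5726, 0.1416, 0.1441]
tool_rot: [[-0.101, 0.995, 0.004], [0.995, 0.101, -0.007], [-0.007, 0.003, -1.0]]
force: [0.3, 0.8, -0.7]
width: 0.0854
gripper_force: 0.0
```

Run:
```python
from h import *
p=look()
for n in ['block_center','channel_center']:
  for r in finder.regions_of(p,n)[:1]:
    e=r['extent']; print(n,r['confidence'],np.round(e,1),np.round(unproj(p,e[0],e[1],.035),4))
# channel yaw from w1 corners, walls' top
w=dict(np.load('w1.npz')); P=lambda u,v: unproj(w,266+u/7,38+v/7,.04)[:2]
a,b=P(425-385,98),P(755-385,25); c,d=P(470-385,332),P(770-385,270)
print(a,b,c,d,np.degrees(np.arctan2(*(b-a)[::-1])),np.degrees(np.arctan2(*(d-c)[::-1])))
plan([.43,.192,.14],-73,16,0)
```

```text
[0.5719 0.1416 0.143 ] [0.995 0.101] 0.0854
block_center 0.75 [281.2 207.6  51.2  84. ] [0.5723 0.1445 0.035 ]
channel_center 0.8 [ 61.2 131.4 121.5  69.5] [0.4123 0.1848 0.035 ]
[0.37281986 0.18998413] [0.42861412 0.20728051] [0.3844178  0.15268146] [0.43654557 0.16839412] 17.22358439543385 16.774158861071285
max step 0.009387912222010844 turn 4.920081300141289
[0.004, -0.0085, 0.0001, 0.02, 0.02, 4.92, 0]
[0.0033, -0.0088, 0.0001, 0.02, 0.02, 4.92, 0]
[0.0025, -0.009, 0.0001, 0.02, 0.02, 4.92, 0]
[0.0017, -0.0092, 0.0001, 0.02, 0.02, 4.92, 0]
[0.0009, -0.0093, 0.0001, 0.02, 0.02, 4.92, 0]
[0.0001, -0.0094, 0.0001, 0.02, 0.02, 4.92, 0]
[-0.0007, -0.0094, 0.0001, 0.02, 0.02, 4.92, 0]
[-0.0015, -0.0093, 0.0001, 0.02, 0.02, 4.92, 0]
[-0.0023, -0.0091, 0.0001, 0.02, 0.02, 4.92, 0]
[-0.003, -0.0089, 0.0001, 0.02, 0.02, 4.92, 0]
[-0.0038, -0.0086, 0.0001, 0.02, 0.02, 4.92, 0]
[-0.0045, -0.0082, 0.0001, 0.02, 0.02, 4.92, 0]
[-0.0052, -0.0078, 0.0001, 0.02, 0.02, 4.92, 0]
[-0.0058, -0.0073, 0.0001, 0.02, 0.02, 4.92, 0]
[-0.0065, -0.0068, 0.0001, 0.02, 0.02, 4.92, 0]
[-0.007, -0.0062, 0.0001, 0.02, 0.02, 4.92, 0]
```

Call:
move_arm([
  [[0.004,-0.0085,0,0,0,4.9,0],[0.0035,-0.009,0,0,0,4.9,0],[0.0025,-0.009,0,0,0,4.9,0],[0.0015,-0.009,0,0,0,4.9,0],[0.001,-0.0095,0,0,0,4.9,0],[0,-0.0095,0,0,0,4.9,0],[-0.0005,-0.0095,0,0,0,4.9,0],[-0.0015,-0.0095,0,0,0,4.9,0]],
])

```text
time_s: 33.75
tcp_pos: [0.5001, 0.1667, 0.1417]
tool_rot: [[0.554, 0.833, 0.001], [0.833, -0.554, -0.008], [-0.006, 0.005, -1.0]]
force: [-0.1, -0.4, -0.1]
width: 0.0855
gripper_force: 0.0
```

Call:
move_arm([
  [[-0.0025,-0.009,0,0,0,4.9,0],[-0.003,-0.009,0,0,0,4.9,0],[-0.004,-0.0085,0,0,0,4.9,0],[-0.0045,-0.008,0,0,0,4.9,0],[-0.005,-0.008,0,0,-0.9,4.9,0],[-0.006,-0.0075,0,0,-0.9,4.9,0],[-0.0065,-0.007,0,0,-0.9,4.9,0],[-0.007,-0.006,0,0,-0.9,4.9,0]],
])

```text
time_s: 34.55
tcp_pos: [0.429, 0.1914, 0.142]
tool_rot: [[0.954, 0.296, -0.055], [0.294, -0.955, -0.037], [-0.064, 0.019, -0.998]]
force: [-0.4, -0.1, -0.2]
width: 0.0852
gripper_force: 0.0
```

Run:
```python
from h import *
[snap('wrist') for _ in range(3)]
p=look('w11.png'); s=bot.get_state(); print(np.round(s['tool_rot'],3),np.round(s['joint_pos'],2))
for r in finder.regions_of(p,'channel_center')[:1]:
    e=r['extent']; print(r['confidence'],np.round(e,1),np.round(unproj(p,e[0],e[1],.03),4))
```

```text
[0.43   0.1911 0.1424] [ 0.301 -0.953] 0.0855
[[ 0.952  0.301 -0.053]
 [ 0.299 -0.953 -0.037]
 [-0.062  0.019 -0.998]] [-1.    0.86  0.88  2.08 -0.96  0.77 -0.76]
0.8 [279.5 228.4  48.   87.7] [0.4096 0.1835 0.03  ]
```

View pics/w11.png

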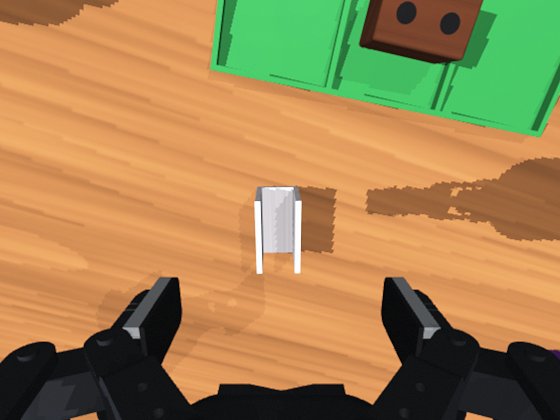

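Channel seen upright, walls aligned with the fingers; wall-top corners at (256,201),(301,201),(259,272),(299,272).

Run:
```python
from h import *
p=look(); C=np.array([unproj(p,u,v,.04) for u,v in((256,201),(301,201),(259,272),(299,272))]); print(np.round(C,4)); c=C.mean(0); print(c)
s=bot.get_state();R=np.array(s['tool_rot']); print(R.T@(np.array([c[0],c[1],.009])-s['tcp_pos']))
```

```text
[0.4304 0.191  0.1428] [ 0.3   -0.954] 0.0851
[[0.43   0.2075 0.04  ]
 [0.4396 0.1761 0.04  ]
 [0.3739 0.189  0.04  ]
 [0.3831 0.1587 0.04  ]]
[0.40663746 0.18281222 0.04      ]
[-0.01689722 -0.00178619  0.1350231 ]
```

Call:
move_arm([
  [[-0.008,-0.002,0.03,0,0,0,0],[-0.009,0,0.035,0,0,0,0],[0,0,0.035,0,0,0,0],[0,0,0.022,0,0,0,0],[0,0,0.008,0,0,0,0],[0,0,0.005,0,0,0,0],[0,0,0,0,0,0,0],[0,0,0,0,0,0,0]],
])

```text
time_s: 35.65
tcp_pos: [0.4066, 0.1833, 0.0096]
tool_rot: [[0.953, 0.299, -0.052], [0.297, -0.954, -0.036], [-0.06, 0.019, -0.998]]
force: [0.5, 0.2, 0.9]
width: 0.0851
gripper_force: 0.0
```

Call:
move_arm([
  [[0,0,0,0,0,0,255],[0,0,0,0,0,0,255],[0,0,0,0,0,0,255],[0,0,0,0,0,0,255],[0,0,0,0,0,0,255],[0,0,0,0,0,0,255],[0,0,0,0,0,0,255],[0,0,0,0,0,0,255]],
])

```text
time_s: 36.45
tcp_pos: [0.4062, 0.1837, 0.0097]
tool_rot: [[0.953, 0.299, -0.052], [0.298, -0.954, -0.035], [-0.06, 0.018, -0.998]]
force: [-0.5, 1.0, 4.8]
width: 0.0333
gripper_force: 59.7
```

Call:
move_arm([
  [[0,0,-0.03,0,0,0,255],[0,0,-0.03,0,0,0,255],[0,0,-0.03,0,0,0,255],[0,0,0,0,0,1.7,255],[0,0,0,0,0,3,255],[0,0,0,0,0,3,255],[0,0,0,0,0,3,255],[0,0,0,0,0,0,255]],
])

```text
time_s: 37.25
tcp_pos: [0.4104, 0.1866, 0.0984]
tool_rot: [[0.992, 0.117, -0.054], [0.115, -0.993, -0.036], [-0.058, 0.03, -0.998]]
force: [-0.4, -0.8, -0.8]
width: 0.0334
gripper_force: 60.1
```

Run:
```python
from h import *
s=bot.get_state(); print(s['tcp_pos'],s['width'],s['force']);R=np.array(s['tool_rot']); print(np.round(R,3))
print(R.T@(np.array([.5625,.2245,.10])-s['tcp_pos']))
```

```text
[0.41038423 0.18662371 0.09838123] 0.03341613111975516 [-0.37962523 -0.79050669 -0.81683144]
[[ 0.992  0.117 -0.054]
 [ 0.115 -0.993 -0.036]
 [-0.058  0.03  -0.998]]
[ 0.15510909 -0.01981365 -0.01118166]
```

Call:
move_arm([
  [[0.031,-0.004,-0.002,0,0,0,255],[0.031,-0.004,-0.002,0,0,0,255],[0.031,-0.004,-0.002,0,0,0,255],[0.031,-0.004,-0.002,0,0,0,255],[0.031,-0.004,-0.003,0,0,0,255],[0,0,0,0,0,0,255],[0,0,0,0,0,0,255],[0,0,0,0,0,0,255]],
])

```text
time_s: 38.05
tcp_pos: [0.5611, 0.2243, 0.1]
tool_rot: [[0.992, 0.117, -0.056], [0.115, -0.993, -0.036], [-0.059, 0.029, -0.998]]
force: [0.3, 0.3, -1.0]
width: 0.0329
gripper_force: 60.0
```

Run:
```python
from h import *
p=look('w12.png'); s=bot.get_state();R=np.array(s['tool_rot']); print(np.round(R,3))
print(R.T@(np.array([.5625,.2245,.0165])-s['tcp_pos']),proj(p,[.5625,.2245,.004]))
```

```text
[0.5612 0.2244 0.1002] [ 0.117 -0.993] 0.0333
[[ 0.992  0.117 -0.055]
 [ 0.115 -0.993 -0.036]
 [-0.059  0.029 -0.998]]
[ 0.00623206 -0.0023824   0.08343641] (np.float64(276.21856647796307), np.float64(208.46498949054111))
```

View pics/w12.png

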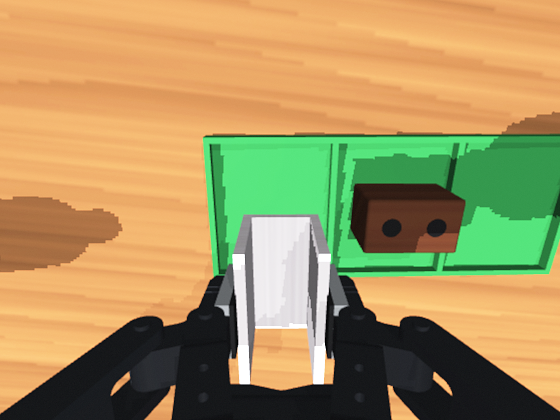

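The channel hangs level over the left end bay, bay centre about (272,205); lowering.

Call:
move_arm([
  [[0.006,-0.003,0.025,0,0,0,255],[0,0,0.025,0,0,0,255],[0,0,0.02,0,0,0,255],[0,0,0.008,0,0,0,255],[0,0,0.004,0,0,0,255],[0,0,0.001,0,0,0,255],[0,0,0,0,0,0,255],[0,0,0,0,0,0,255]],
])

```text
time_s: 38.9
tcp_pos: [0.5647, 0.2256, 0.0183]
tool_rot: [[0.992, 0.117, -0.051], [0.115, -0.993, -0.035], [-0.055, 0.029, -0.998]]
force: [0.0, -0.5, -1.5]
width: 0.0333
gripper_force: 60.0
```

Underside now ~4 mm above the floor; ease down, release, retreat.

Call:
move_arm([
  [[0,0,0.002,0,0,0,255],[0,0,0.001,0,0,0,255],[0,0,0.001,0,0,0,255],[0,0,0.0005,0,0,0,255],[0,0,0,0,0,0,255],[0,0,0,0,0,0,140],[0,0,0,0,0,0,100],[0,0,0,0,0,0,100]],
])

```text
time_s: 39.7
tcp_pos: [0.5638, 0.2252, 0.0127]
tool_rot: [[0.992, 0.117, -0.053], [0.115, -0.993, -0.036], [-0.057, 0.03, -0.998]]
force: [-0.9, 0.1, 0.3]
width: 0.0522
gripper_force: 0.0
```

Call:
move_arm([
  [[0,0,0,0,0,0,100],[0,0,-0.01,0,0,0,100],[0,0,-0.02,0,0,0,100],[0,0,-0.035,0,0,0,100],[0,0,-0.035,0,0,0,0],[0,0,-0.035,0,0,0,0],[-0.02,0,-0.04,0,0,0,0],[-0.02,0,-0.04,0,0,0,0]],
])

```text
time_s: 40.5
tcp_pos: [0.5352, 0.2279, 0.2317]
tool_rot: [[0.992, 0.116, -0.052], [0.114, -0.993, -0.036], [-0.056, 0.03, -0.998]]
force: [0.2, 0.1, -0.0]
width: 0.0854
gripper_force: 0.0
```

Call:
move_arm([
  [[-0.03,0,-0.03,0,0,0,0],[-0.03,0,-0.03,0,0,0,0],[-0.03,0,-0.03,0,0,0,0],[-0.03,0,-0.03,0,0,0,0],[0,0,0,0,0,0,0],[0,0,0,0,0,0,0],[0,0,0,0,0,0,0],[0,0,0,0,0,0,0]],
])

```text
time_s: 41.3
tcp_pos: [0.423, 0.2186, 0.3555]
tool_rot: [[0.992, 0.116, -0.054], [0.114, -0.993, -0.037], [-0.058, 0.031, -0.998]]
force: [-0.2, -0.4, -0.1]
width: 0.0858
gripper_force: 0.0
```

Run:
```python
from h import *
p=look(); q=snap('scene'); 
a=cv2.resize(p['pixels'],(400,300)); b=cv2.resize(q['pixels'][120:345,120:420],(400,300),interpolation=cv2.INTER_CUBIC)
cv2.imwrite('pics/end.png',np.hstack([a,b])[...,::-1]); t=snap('top')
print(bot.get_state()['time_s'])
for n in ['pine_center','bush_center','knob_center','block_center','channel_center','spare','glue','goggles']:
  for r in finder.regions_of(t,n)[:1]: e=r['extent']; print(n,round(r['confidence'],2),np.round(e,1),np.round(unproj(t,e[0],e[1],.04),3))
```

```text
[0.423  0.2186 0.3555] [ 0.116 -0.993] 0.085
41.45
pine_center 0.86 [330.6 162.5  18.7  18.2] [ 0.618 -0.173  0.04 ]
bush_center 0.53 [355.7 160.9  15.2  19.1] [ 0.623 -0.252  0.04 ]
knob_center 0.55 [306.1 165.2  18.2  13.8] [ 0.61  -0.095  0.04 ]
block_center 0.75 [230.3 180.8  21.4  13. ] [0.562 0.144 0.04 ]
spare 0.56 [372.1 244.9  22.5  15.1] [ 0.358 -0.298  0.04 ]
goggles 0.74 [430.9 175.8  50.1  45.7] [ 0.574 -0.487  0.04 ]
```

View pics/end.png

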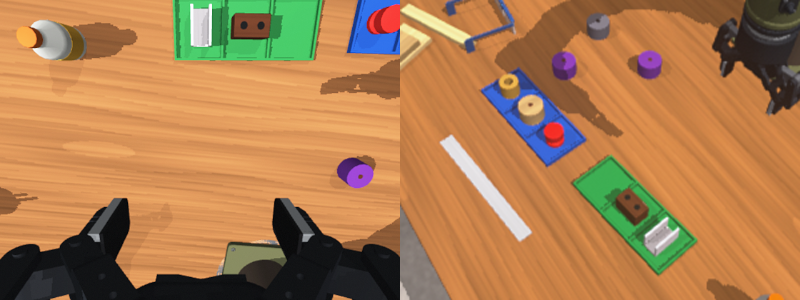

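Both trays are filled as asked: bush, pine and knob stand in the blue tray, and block and channel in the green. The decoys, spare, glue and goggles are where they were.

```bash
python3 -c "
from bench import order
print(order.finish_job())"
```

```text
the job is handed in; nothing more can be done
None
```

Both kits are made up in the order asked and the job is handed in at about 41 s: bush, pine and knob in the blue tray, then block in the middle and channel in the left end bay of the green; the last pictures showed every part upright in its bay, with the grey blank, glue bottle and goggles undisturbed.

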